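Clamp a culture dish and leave the nut a quarter turn slack

ROBOT

A 7-joint arm with a two-finger parallel gripper is mounted at the origin on a cart in front of the work surface, level with it; the furniture and walls round the work are solid. World frame = base frame: x ahead of the robot, y to its left, z up, the work surface at z = 0. Lengths are in mm, angles in rad, forces in N, time in s.
With the tool pointing down it reaches from about 400 to 850 mm from the base axis. Payload 10.4 kg.
Tool frame: the origin (TCP) lies midway between the tips of the shut fingers; the grasp point (between the pads) lies 19 mm behind it; z points along the fingers, y is the line along which they close (so a half turn about z gives the same grasp; the last joint's range is limited). The gripper opens to 87 mm and grips with 3 to 60 N. Pads are 19 mm wide; open, the fingers measure 117 mm over their backs; the gripper's body (75 mm by 190 mm) begins 51 mm behind the grasp point.
Start: joints at [-1.145, 0.332, -0.065, 1.46, 0.022, 1.35, -0.088], TCP at [271.169, 563.134, 222.576] pointing down, gripper open.
Joint ranges: [-2.6, 2.6], [-0.5, 2.12], [-1.47, 1.34], [0.16, 2.42], [-1.27, 4.41], [0.06, 2.06], [-2.6, 2.6]. Speed limits (rad/s): [2.22, 2.22, 2.79, 2.79, 3.14, 3.14, 3.14].

INTERFACE

Orientations are given as a rotation vector (axis times angle).
In Python, from station import arm gives the robot as it stands. The module is installed in compiled form; this text tells all that it offers.
- The arm moves only by the tool drive_tool, never from a script. Its argument "deltas" is a list of rows, each a list of 2 entries, a list of its own where there are three numbers: the shift along the tool's x, y, z in units of 30 mm (1.0 is 30 mm), then the turn, a rotation vector about the tool's x, y, z in rad. In form: [[[x, y, z], [wx, wy, wz]], ...]. A call has 1 to 5 rows; each row is the pose to reach, as a shift and turn from the pose commanded when the call began, along the tool's axes at that moment; what a row does not reach only later rows make up. A row lasts 1/10 s, in which the tool goes at most 50 mm and 8.59 degrees, less where a joint would pass 70% of its speed; a pose out of reach is approached as far as the arm can. A call with a gripper value outside its range is refused whole. "hand" is the opening, from 0 (shut) to 1 (fully open), set as the call begins (left out, the last holds). The fingers move at their own pace and stop on an object; "squeeze" is the grip in N (left out, the last holds). Time passes only in rows, so rows that repeat a pose let the fingers close. It gives the time, the measured TCP pose, the force, the opening and the grip force at its end, in the units of the state.
- arm.read_state(): the state, without advancing time (a new reading comes with each control period).
- arm.get_image(name): name is "side" or "top"; returns a dict with "frame" (400x640x3 uint8, red, green, blue), "fx", "fy", "cx", "cy" (pixels), "camera_from_world" (4x4, takes a point from world to camera coordinates). Camera axes: x right, y up, looking along -z (the intrinsics and any distortion apply to the point x, -y, -z); pixel columns grow to the right and rows downward; lengths in mm; the calibration is good to about 2 mm. A picture is of the moment at which its call begins. There is no depth.
- arm.sign_off(): hands the job in; it is judged then, once.
The state is a dict: "time": time; "joint_pos": joint angles; "joint_velocities": joint speeds; "tau": joint torques, N m; "tool_pos": TCP position; "tool_rot": TCP orientation; "force": force on the tool from outside, world axes, zero at the start; "torque": the same for the moment, N m; "finger_gap": finger opening in mm; "finger_force": force on a finger pad.
Only numpy, scipy, OpenCV 4.12 (cv2) and the standard library are available. Lean on these libraries where they do the work, as an engineer would, in place of code of your own. Each camera call takes 0.05 s, during which the arm holds its last target. There are 200 camera calls.

TASK

A covered culture dish lies loaded in the little dish clamp on the desk: swing the open clamp bar by its upright knob back over the dish until it stops with its slot round the stud under the knurled nut, then screw the nut down (clockwise from above) until it bottoms out. Now back it off a quarter turn so that the dish is not squeezed, and finish while still holding the nut there in the fingers. Leave the dish in its seat and the things lying round about where they are.

Things in the scene. Friction and masses are not known exactly. Their poses are not given: they have to be found in the camera images.
- clamp_base: The dish clamp, fixed to the desk: aluminium plate 90 x 150 x 8 mm, origin under its centre on the desk top, z up. Dish seat (black ring, 78 mm outside, 7 mm high) in the middle; pivot of the bar at local (0, +54) mm, stud with the knurled nut at local (0, -54) mm. The base stands at a yaw within 0.3 rad.
- bar_pivot (a point): Point on the upright pivot axis of the clamp bar, 30 mm above the desk.
- bar_knob (a point): Centre of the upright black knob on the bar (12 to 14 mm thick, 26 mm tall, its foot 34 mm and its top 60 mm above the desk), 54 mm from the pivot axis along the bar; this point is 47 mm above the desk and moves with the bar. The bar is flat steel, 26 mm wide, 6 mm thick, its top 33 mm above the desk, reaching 122 mm from the pivot. Push the knob or pinch it from above.
- clamp_bar (a joint): Swing of the bar about its upright pivot, rad: 0 = shut, against its stop, lying along the local -y of the base over the dish; it grows anticlockwise seen from above (free end towards the local +x of the base) up to 1.35. Light friction (0.04 N m, under 1 N at the knob); it stays where it is left.
- knurled_head: Knurled head of the nut, plain steel, 38 mm across and 26 mm tall, origin at its centre, 70 mm above the desk when bottomed out. Upright right-hand thread of 6 mm a turn: unscrewing raises it 0.95 mm a radian. Under it a slimmer skirt (23 mm across, 24 mm long) reaches down to the bar. A raised radial rib on its top (its local x) shows how it is turned. It can be gripped across at any angle from above; nothing stands higher than 60 mm beside it on the clamp.
- nut (a joint): Turn of the nut about its stud, rad: 0 = bottomed out (hard stop); grows as it is unscrewed, anticlockwise seen from above; at most 4.2. Turning it takes about 0.05 N m all the way, and it stays where it is left; it starts 2.1 to 2.8 rad above the bottom.
- petri_dish: Round clear dish with lid, 62 mm across, 15 mm high, origin at the centre of its underside, lying loose in the seat of the clamp with its top 23 mm above the desk and 4 mm under the bar.
- tally_counter: Bystander: round white hand counter, 52 x 44 x 21 mm, origin under its centre.
- coverslip_box: Bystander: small flat box, 39 x 47 x 16 mm, origin under its centre.
- dye_bottle: Bystander: small bottle with a black cap, 26 mm across, 62 mm tall, origin under its centre.
- vortex_mixer: Fixed obstacle: round white mixer, 114 mm across, 143 mm tall, beyond the clamp to the right; origin under its centre.
- microscope: Fixed obstacle: microscope, 383 x 172 mm (length along x), 428 mm tall, on the right of the desk, origin under its foot; an arm that comes from the right passes above it or in front of it.
- slide_pack: Bystander: oblong box, 79 x 31 x 24 mm, origin under its centre.
Mind the look-alikes: they are no part of the job. Leave any green look-alike of the petri_dish alone.

How it is judged (in metres and radians):
On the way, in this order (a step that is already met when the one before it is completed fails the run):
1. the clamp bar is swung fully shut over the dish (value of joint clamp_bar below 0.06 rad), for 0.2 s.
2. the nut is screwed down until it bottoms out, with the bar shut (value of joint nut below 0.1 rad and value of joint clamp_bar below 0.08 rad), for 0.2 s.
At the end, for the whole second after the job is handed in: Through the last second the fingers grip the knurled head (over 2 N), the nut stands a quarter turn off its bottom stop (within 20 degrees: 1.22 to 1.92 rad), the bar is shut (under 0.08 rad) and the dish lies in its seat (within 6 mm of the middle, not lifted over 3 mm) (value of joint clamp_bar below 0.08 rad and value of joint nut between 1.22 and 1.92 rad and contact force between the fingers and knurled_head above 2 N and horizontal distance between petri_dish and clamp_base below 0.006 m and z of petri_dish in the frame of clamp_base below 0.011 m); the arm keeps its last pose, push and grip.
It fails at once if the round hand counter is pushed or tipped more than 20 mm away (distance of tally_counter from where it was at the start of the episode above 0.02 m).
It fails at once if the coverslip box is pushed or tipped more than 20 mm away (distance of coverslip_box from where it was at the start of the episode above 0.02 m).
It fails at once if the small dye bottle is pushed or tipped more than 20 mm away (distance of dye_bottle from where it was at the start of the episode above 0.02 m).
It fails at once if the slide pack is pushed or tipped more than 20 mm away (distance of slide_pack from where it was at the start of the episode above 0.02 m).
It fails at once if the dish is lifted out of its seat (z of petri_dish in the frame of clamp_base above 0.02 m).
It also fails if it takes over 69 s, if anything falls off the work surface, if the arm or the gripper's body presses on something with over 40 N, if the wrist force passes 120 N, or if a joint passes its speed limit or range.

## Working session

There is one attempt and no reset: what is moved stays moved. The work goes in short steps, Python scripts to look and compute and a tool call to move; the robot and the scene stay as the last step left them, time stands still between calls to the robot, and variables do not carry over. Pictures are saved under pics/ and viewed, at most 10 in all, crops included, and the job is handed in when it is done.

Besides the shell and the picture viewer there is one more tool, called as name(argument=value, ...), one argument or row to a line, values as JSON. drive_tool: Moves the arm, as the interface text tells. Its arguments: {"type":"object","properties":{"deltas":{"type":"array"},"hand":{"type":"number"},"squeeze":{"type":"number"}},"required":["deltas"]}

```bash
mkdir -p pics
cat > h.py <<'E'
from station import arm
import numpy as np, cv2
from scipy.spatial.transform import Rotation as R
def shot(n,f=None):
    d=arm.get_image(n)
    if f: cv2.imwrite('pics/'+f,d['frame'][:,:,::-1])
    return d
def ray(d,u,v,z):
    T=np.array(d['camera_from_world']);c=-T[:3,:3].T@T[:3,3]
    r=T[:3,:3].T@np.array([(u-d['cx'])/d['fx'],-(v-d['cy'])/d['fy'],-1])
    return c+r*(z-c[2])/r[2]
def proj(d,p):
    T=np.array(d['camera_from_world']);q=T[:3,:3]@np.array(p)+T[:3,3]
    return d['cx']+d['fx']*q[0]/-q[2], d['cy']-d['fy']*q[1]/-q[2]
E
python3 - <<'E'
from h import *
a=shot('top','top0.png');b=shot('side','side0.png')
for d in(a,b):print([d[k] for k in('fx','fy','cx','cy')],np.round(d['camera_from_world'],3).tolist(),[k for k in d])
s=arm.read_state();print(s)
E
```

```text
[374.04580900717104, 374.04580900717104, 317.75768874471015, 201.03142399517316] [[-0.004, -1.0, -0.008, 143.517], [0.999, -0.004, 0.049, -500.224], [-0.049, -0.007, 0.999, -927.815], [0.0, 0.0, 0.0, 1.0]] ['frame', 'fx', 'fy', 'cx', 'cy', 'camera_from_world']
[503.1471338200713, 503.1471338200713, 319.20667921847763, 191.3016684129253] [[-0.995, -0.095, -0.015, 533.465], [0.049, -0.628, 0.777, 3.452], [-0.083, 0.772, 0.63, -1623.41], [0.0, 0.0, 0.0, 1.0]] ['frame', 'fx', 'fy', 'cx', 'cy', 'camera_from_world']
{'time': 0.1, 'joint_pos': array([-1.14459943,  0.33280507, -0.06469902,  1.46085856,  0.02159372,
        1.34988709, -0.08850891]), 'joint_velocities': array([-0.00068856, -0.00314832,  0.00071648, -0.00164598, -0.00075942,
       -0.00076013,  0.00056197]), 'tau': array([ 1.87975682e-03, -6.24549222e+01,  2.49238493e-02, -3.90715563e+01,
       -6.14096015e-02,  3.66407388e-02,  8.18031253e-05]), 'tool_pos': array([271.0285985 , 562.79571246, 221.83515285]), 'tool_rot': array([-6.99003127e-01, -3.06260396e+00,  1.95019188e-03]), 'force': array([-0.66461979,  0.31681447,  0.62013231]), 'torque': array([-0.00125284, -0.01763821, -0.00192135]), 'finger_force': 0.0, 'finger_gap': 86.98488371745061}
```

```bash
ls .
```

```text
h.py
pics
```

View pics/top0.png

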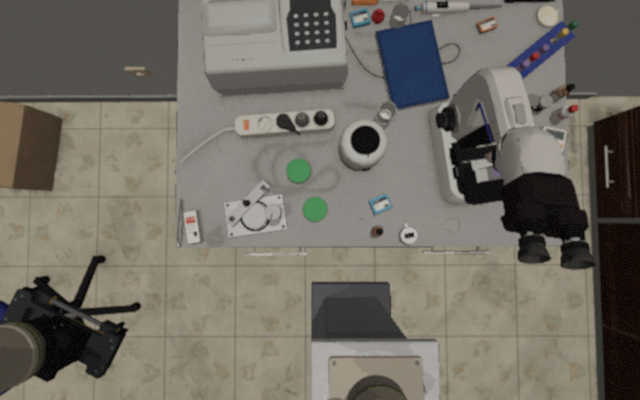

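View pics/side0.png

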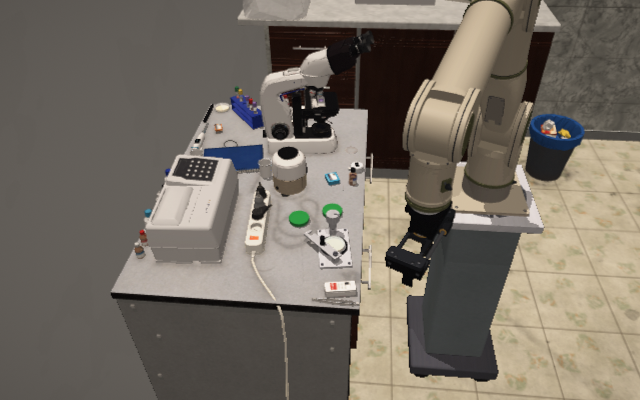

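The top view shows the clamp at about (256,215). The bar lies from about (235,215) up to (265,187), and the grey disc at about (273,212) could be the nut. In the side view the clamp is at about (333,245). The dish look-alikes are green discs at (298,171) and (315,209). The clear dish at (255,216) is the real one.

Run:
```python
from h import *
a=cv2.imread('pics/top0.png');b=cv2.imread('pics/side0.png')
x=cv2.resize(a[170:250,175:295],None,fx=5,fy=5,interpolation=cv2.INTER_CUBIC)
y=cv2.resize(b[195:305,290:370],None,fx=5,fy=5,interpolation=cv2.INTER_CUBIC)
cv2.imwrite('pics/c1.png',x);cv2.imwrite('pics/c2.png',y)
d=shot('top')
for u,v in((229,202),(282,195),(288,232),(229,235)):print(ray(d,u,v,8))
```

```text
[499.39752221 366.39743647   8.        ]
[516.61558793 232.1544756    8.        ]
[423.18496417 216.92478542   8.        ]
[416.12864853 365.72582368   8.        ]
```

View pics/c1.png

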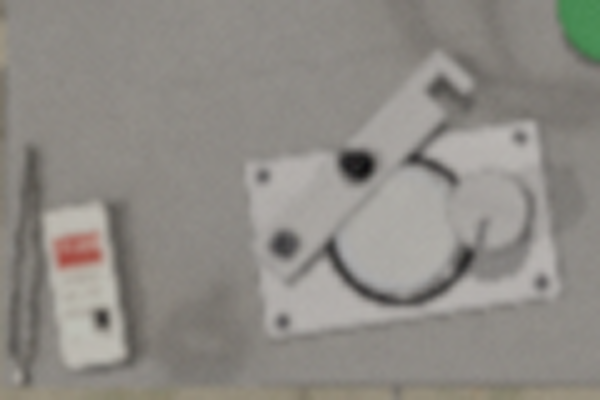

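View pics/c2.png

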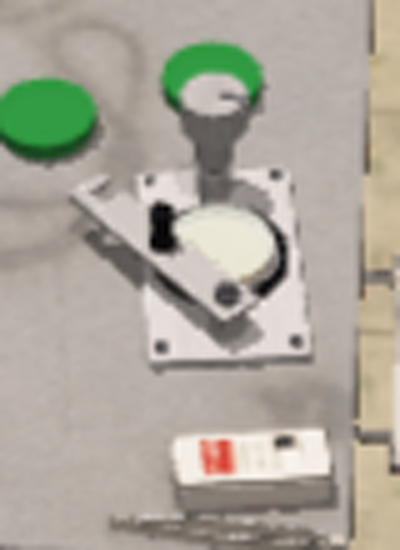

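The crops confirm the choice. In the top image the bar pivot is at (232,218.6), the knob top at (246.4,203), the nut head at (272.8,212), and the clear dish in the black ring.

Run:
```python
from h import *
d=shot('top');s=shot('side')
f=lambda x,y,z:ray(d,175+(x-2)/5,170+(y-2)/5,z)
g=lambda x,y,z:ray(s,290+(x-2)/5,195+(y-2)/5,z)
C=np.array([f(*c,8) for c in((247,163),(538,121),(560,297),(270,337))]);print(C.round(),C.mean(0))
e=[C[0]-C[1],C[3]-C[2],C[0]-C[3],C[1]-C[2]];print([np.linalg.norm(v) for v in e],[np.arctan2(v[1],v[0]) for v in e])
H=[f(*c,8) for c in((263,176),(520,137),(542,282),(282,321))];print('screws',np.mean(H,0))
C=np.array([g(*c,8) for c in((137,360),(140,172),(287,170),(312,357))]);print(C.round(),C.mean(0))
print('pivot',f(285,243,34),g(228,293,34))
print('knob',f(357,163,60),g(162,207,60))
print('nut',f(489,208,85),g(213,95,85))
print('rib',f(478,238,85),g(238,96,85))
n=R.from_rotvec(arm.read_state()['tool_rot']).as_matrix();print(n.round(3))
```

```text
[[499. 379.   8.]
 [520. 232.   8.]
 [431. 220.   8.]
 [411. 367.   8.]] [465.10968029 299.46945442   8.        ]
[np.float64(148.87156527564002), np.float64(147.54897025981305), np.float64(88.69945708303861), np.float64(89.62531919339983)] [np.float64(1.7104142941431255), np.float64(1.704202157706405), np.float64(0.1400201154427624), np.float64(0.12522676375459985)]
screws [465.3340374  300.47586036   8.        ]
[[506. 380.   8.]
 [518. 232.   8.]
 [432. 224.   8.]
 [411. 370.   8.]] [466.8028584  301.58337319   8.        ]
pivot [458.31176895 353.2982315   34.        ] [458.21117237 351.10124123  34.        ]
knob [496.3128376  312.91177103  60.        ] [497.36808839 313.97816217  60.        ]
nut [474.01378107 246.4553093   85.        ] [474.29134717 247.36257212  85.        ]
rib [460.12382853 251.527174    85.        ] [460.19244212 247.09979311  85.        ]
[[-0.901  0.434 -0.   ]
 [ 0.434  0.901 -0.001]
 [ 0.    -0.001 -1.   ]]
```

```bash
cat >> h.py <<'E'
def go(x,y,z,yaw):
    "print shift (30mm units) and turn in tool axes to reach TCP x,y,z with tool y at world angle yaw, pointing down"
    s=arm.read_state();M=R.from_rotvec(s['tool_rot'])
    c,n=np.cos(yaw),np.sin(yaw)
    T=R.from_matrix(np.array([[-n,c,0],[c,n,0],[0,0,-1]]))
    print('t',s['time'],'shift',(M.inv().apply(np.array([x,y,z])-s['tool_pos'])/30).round(2),'turn',(M.inv()*T).as_rotvec().round(3),
     'yaw',np.arctan2(M.as_matrix()[1,1],M.as_matrix()[0,1]).round(3),'j',s['joint_pos'].round(2),'F',s['force'].round(1),s['torque'].round(2))
E
python3 -c "
from h import *
go(496.5,313.5,150,.435)"
```

```text
t 0.25 shift [-10.38  -4.23   2.41] turn [-0.001  0.     0.687] yaw 1.122 j [-1.14  0.33 -0.06  1.46  0.02  1.35 -0.09] F [ 0.3  1.2 -0.1] [-0.06 -0.02  0.02]
```

drive_tool(
  deltas=[
    [[-1.5,-0.6,0],[0,0,0.1]],
    [[-3,-1.2,0],[0,0,0.24]],
    [[-4.5,-1.8,0],[0,0,0.38]],
    [[-6,-2.4,0],[0,0,0.5]],
    [[-7.5,-3,0],[0,0,0.6]],
  ],
  hand=0.46,
)

```text
time: 0.75
tool_pos: [435.9, 382.8, 222.7]
tool_rot: [-1.579, -2.716, -0.001]
force: [0.6, 0.2, -1.0]
finger_gap: 55.1
finger_force: 0.0
```

```bash
python3 -c "
from h import *
go(496.5,313.5,120,.435)"
```

```text
t 0.75 shift [-3.01  0.61  3.42] turn [ 0.    -0.     0.082] yaw 0.517 j [-0.91  0.23  0.13  1.59 -0.03  1.32 -0.26] F [ 0.6  0.2 -1. ] [ 0.02 -0.06 -0.  ]
```

drive_tool(
  deltas=[
    [[-1.0,0.2,1],[0,0,0.05]],
    [[-2,0.4,2],[0,0,0.08]],
    [[-3,0.6,3.4],[0,0,0.08]],
    [[-3,0.6,3.4],[0,0,0.08]],
    [[-3,0.6,3.4],[0,0,0.08]],
  ],
)

```text
time: 1.25
tool_pos: [495.1, 314.6, 119.7]
tool_rot: [-1.682, -2.653, 0.003]
force: [-0.3, 0.1, 0.5]
finger_gap: 40.5
finger_force: 0.0
```

Run:
```python
from h import *
a=shot('top');b=shot('side')
go(496.5,313.5,42,.435)
for d,n in((a,'top'),(b,'side')):
  print(n,'tcp',proj(d,arm.read_state()['tool_pos']),'knob',proj(d,(496.5,313.5,60)))
A=a['frame'][165:265,205:305];B=b['frame'][190:290,290:390]
cv2.imwrite('pics/c3.png',cv2.resize(np.hstack([A,B]),None,fx=4,fy=4,interpolation=cv2.INTER_CUBIC)[:,:,::-1])
```

```text
t 1.35 shift [-0.13 -0.01  2.66] turn [ 0.001 -0.001  0.008] yaw 0.443 j [-0.8   0.32  0.19  1.7  -0.07  1.12 -0.15] F [0.3 1.9 0.1] [-0.07  0.03  0.  ]
top tcp (np.float64(238.6714733024996), np.float64(201.46492794059375)) knob (np.float64(245.7548072449027), np.float64(202.12275410303153))
side tcp (np.float64(322.4705081132918), np.float64(220.16158628093575)) knob (np.float64(322.32988417856933), np.float64(235.896606958213))
```

View pics/c3.png

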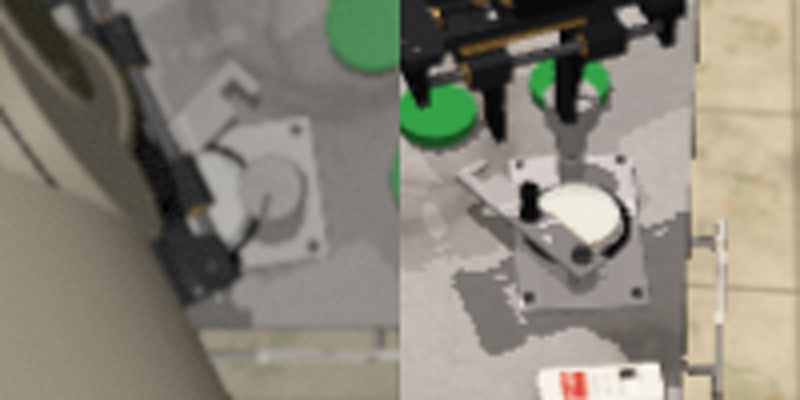

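In the side half of the crop the fingers straddle the knob at (529,200), so I can go down.

drive_tool(
  deltas=[
    [[-0.1,0,1.3],[0,0,0.01]],
    [[-0.1,0,2.6],[0,0,0.01]],
    [[-0.1,0,2.6],[0,0,0.01]],
  ],
)

```text
time: 1.65
tool_pos: [493.6, 312.6, 39.4]
tool_rot: [-1.689, -2.646, 0.008]
force: [-1.5, -0.1, 0.2]
finger_gap: 40.1
finger_force: 0.0
```

drive_tool(
  deltas=[
    [[0,0,0],[0,0,0]],
    [[0,0,0],[0,0,0]],
    [[0,0,0],[0,0,0]],
  ],
  hand=0.23,
  squeeze=4,
)

```text
time: 1.95
tool_pos: [497.7, 313.9, 44.9]
tool_rot: [1.693, 2.645, 0.006]
force: [-0.3, 0.2, -0.1]
finger_gap: 24.6
finger_force: 0.0
```

Run:
```python
from h import *
for t in (.45,.3,.15,0,-.08):
    w=.135+t;a=-np.pi/2+w
    go(458.7+54*np.cos(a),353.5+54*np.sin(a),42,.435)
```

```text
t 1.95 shift [-0.04 -0.35  0.1 ] turn [ 0.004 -0.001 -0.003] yaw 0.432 j [-0.79  0.41  0.18  1.76 -0.09  0.97 -0.14] F [-0.3  0.2 -0.1] [-0.06  0.    0.  ]
t 1.95 shift [-0.06 -0.62  0.1 ] turn [ 0.004 -0.001 -0.003] yaw 0.432 j [-0.79  0.41  0.18  1.76 -0.09  0.97 -0.14] F [-0.3  0.2 -0.1] [-0.06  0.    0.  ]
t 1.95 shift [-0.04 -0.89  0.09] turn [ 0.004 -0.001 -0.003] yaw 0.432 j [-0.79  0.41  0.18  1.76 -0.09  0.97 -0.14] F [-0.3  0.2 -0.1] [-0.06  0.    0.  ]
t 1.95 shift [ 0.02 -1.15  0.09] turn [ 0.004 -0.001 -0.003] yaw 0.432 j [-0.79  0.41  0.18  1.76 -0.09  0.97 -0.14] F [-0.3  0.2 -0.1] [-0.06  0.    0.  ]
t 1.95 shift [ 0.07 -1.29  0.09] turn [ 0.004 -0.001 -0.003] yaw 0.432 j [-0.79  0.41  0.18  1.76 -0.09  0.97 -0.14] F [-0.3  0.2 -0.1] [-0.06  0.    0.  ]
```

drive_tool(
  deltas=[
    [[0,-0.2,0],[0,0,0]],
    [[-0.05,-0.4,0],[0,0,0]],
    [[-0.05,-0.6,0],[0,0,0]],
    [[-0.05,-0.75,0],[0,0,0]],
    [[-0.03,-0.9,0],[0,0,0]],
  ],
)

```text
time: 2.45
tool_pos: [472.0, 300.3, 42.6]
tool_rot: [-1.694, -2.646, -0.0]
force: [1.9, 0.4, 0.2]
finger_gap: 20.4
finger_force: 0.5
```

drive_tool(
  deltas=[
    [[0,-0.1,0],[0,0,0]],
    [[0.04,-0.2,0],[0,0,0]],
    [[0.06,-0.3,0],[0,0,0]],
    [[0.06,-0.35,0],[0,0,0]],
    [[0.06,-0.35,0],[0,0,0]],
  ],
)

```text
time: 2.95
tool_pos: [462.1, 298.1, 42.6]
tool_rot: [-1.693, -2.646, -0.001]
force: [0.3, 1.6, -0.3]
finger_gap: 20.0
finger_force: 0.7
```

Run:
```python
from h import *
go(466,300,42,.435)
a=shot('top');b=shot('side')
A=a['frame'][165:265,205:305];B=b['frame'][190:290,290:390]
cv2.imwrite('pics/c4.png',cv2.resize(np.hstack([A,B]),None,fx=4,fy=4,interpolation=cv2.INTER_CUBIC)[:,:,::-1])
```

```text
t 2.95 shift [0.   0.14 0.02] turn [ 0.    -0.    -0.003] yaw 0.432 j [-0.81  0.34  0.18  1.86 -0.07  0.94 -0.17] F [ 0.3  1.6 -0.3] [ 0.26 -0.18 -0.04]
```

View pics/c4.png

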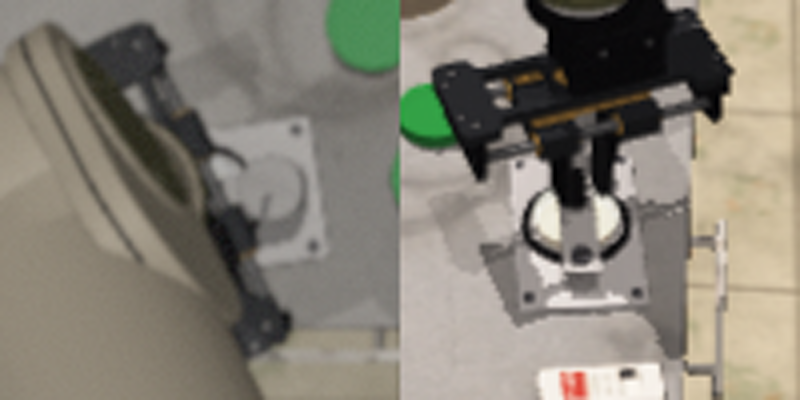

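The bar is near shut: in the side half the dish is visible on both sides of it. I'll press on until the stop shows in the force.

drive_tool(
  deltas=[
    [[0.03,-0.05,0],[0,0,0]],
    [[0.04,-0.1,0],[0,0,0]],
    [[0.04,-0.1,0],[0,0,0]],
  ],
)

```text
time: 3.35
tool_pos: [460.4, 297.5, 42.8]
tool_rot: [1.694, 2.644, 0.003]
force: [8.5, 1.8, -5.7]
finger_gap: 22.8
finger_force: 4.0
```

drive_tool(
  deltas=[
    [[0.03,-0.05,0],[0,0,0]],
    [[0.03,-0.1,0],[0,0,0]],
    [[0.03,-0.1,0],[0,0,0]],
  ],
)

```text
time: 3.65
tool_pos: [457.7, 296.7, 42.9]
tool_rot: [1.694, 2.643, 0.003]
force: [8.7, 0.6, -3.1]
finger_gap: 28.4
finger_force: 4.0
```

The stop is reached: the finger yields at its 4 N squeeze while the force is 8 N. Now I'll open, lift, and look.

drive_tool(
  deltas=[
    [[0,0.1,0],[0,0,0]],
    [[0,0.2,0],[0,0,0]],
    [[0,0.2,0],[0,0,0]],
  ],
  hand=0.6,
)

```text
time: 3.95
tool_pos: [461.2, 299.9, 42.4]
tool_rot: [-1.693, -2.646, 0.001]
force: [-0.1, 0.2, -0.3]
finger_gap: 45.1
finger_force: 0.0
```

drive_tool(
  deltas=[
    [[0,0,-1],[0,0,0]],
    [[0,0,-2],[0,0,0]],
    [[0,0,-3],[0,0,0]],
    [[0,0,-3.3],[0,0,0]],
    [[0,0,-3.3],[0,0,0]],
  ],
)

```text
time: 4.45
tool_pos: [461.7, 300.2, 142.7]
tool_rot: [1.693, 2.646, 0.004]
force: [0.5, 0.4, -0.8]
finger_gap: 52.0
finger_force: 0.0
```

drive_tool(
  deltas=[
    [[0,0,0],[0,0,-0.15]],
    [[0,0,0],[0,0,-0.3]],
    [[0,0,0],[0,0,-0.45]],
    [[0,0,0],[0,0,-0.6]],
    [[0,0,0],[0,0,-0.7]],
  ],
)

```text
time: 4.95
tool_pos: [460.4, 299.2, 139.6]
tool_rot: [-0.674, -3.067, 0.003]
force: [-0.6, 0.3, 0.8]
finger_gap: 52.4
finger_force: 0.0
```

Run:
```python
from h import *
go(473.5,246.8,140,2.3)
```

```text
t 4.95 shift [-1.13 -1.4  -0.01] turn [-1.000e-03 -3.000e-03 -1.162e+00] yaw 1.138 j [-0.76  0.23  0.11  1.77 -0.03  1.14  0.5 ] F [-0.6  0.3  0.8] [ 0.09 -0.01 -0.01]
```

drive_tool(
  deltas=[
    [[-0.3,-0.3,0],[0,0,-0.15]],
    [[-0.6,-0.6,0],[0,0,-0.3]],
    [[-0.9,-0.9,0],[0,0,-0.45]],
    [[-1.1,-1.2,0],[0,0,-0.6]],
    [[-1.13,-1.4,0],[0,0,-0.75]],
  ],
)

```text
time: 5.45
tool_pos: [473.7, 245.7, 139.7]
tool_rot: [0.494, -3.1, 0.002]
force: [-0.8, 0.3, -0.2]
finger_gap: 52.5
finger_force: 0.0
```

drive_tool(
  deltas=[
    [[0,0,0],[0,0,-0.15]],
    [[0,0,0],[0,0,-0.3]],
    [[0,0,0],[0,0,-0.41]],
    [[0,0,0],[0,0,-0.41]],
    [[0,0,0],[0,0,-0.41]],
  ],
)

```text
time: 5.95
tool_pos: [473.6, 247.0, 140.4]
tool_rot: [1.103, -2.94, 0.0]
force: [-0.0, 0.1, 0.4]
finger_gap: 52.1
finger_force: 0.0
```

Run:
```python
from h import *
a=shot('top');b=shot('side')
go(473.5,246.8,53,2.3)
print(proj(b,(473.5,246.8,85)))
A=a['frame'][165:265,205:305];B=b['frame'][190:290,290:390]
cv2.imwrite('pics/c5.png',cv2.resize(np.hstack([A,B]),None,fx=4,fy=4,interpolation=cv2.INTER_CUBIC)[:,:,::-1])
```

```text
t 6.05 shift [ 0.01 -0.    2.93] turn [ 0.    -0.001 -0.011] yaw 2.289 j [-0.59  0.2   0.03  1.81 -0.01  1.14  1.73] F [ 0.1  0.2 -0.6] [0.07 0.06 0.01]
(np.float64(332.4949700727822), np.float64(213.482514669013))
```

View pics/c5.png

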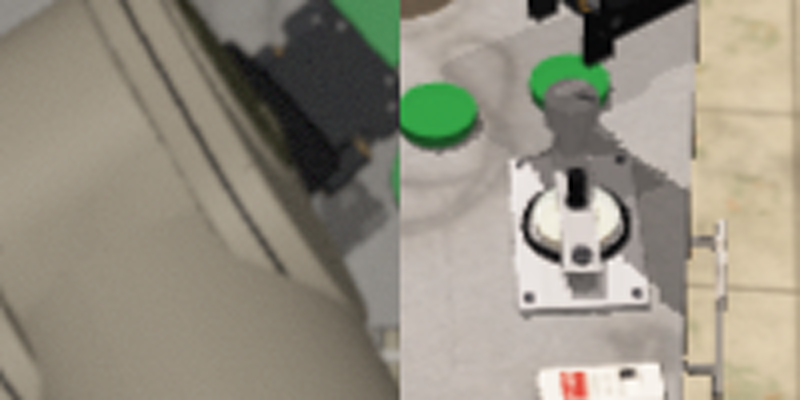

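In the side half the bar lies shut under the nut, and the fingers are above the head. I'll go down and grip.

drive_tool(
  deltas=[
    [[0,0,0.7],[0,0,0]],
    [[0,0,1.4],[0,0,0]],
    [[0,0,2.1],[0,0,0]],
    [[0,0,2.9],[0,0,0]],
    [[0,0,2.9],[0,0,0]],
  ],
  hand=0.66,
)

```text
time: 6.55
tool_pos: [472.1, 246.2, 51.6]
tool_rot: [1.105, -2.935, 0.002]
force: [0.2, -0.4, 0.1]
finger_gap: 57.5
finger_force: 0.0
```

drive_tool(
  deltas=[
    [[0,0,0],[0,0,0]],
    [[0,0,0],[0,0,0]],
    [[0,0,0],[0,0,0]],
    [[0,0,0],[0,0,0]],
    [[0,0,0],[0,0,0]],
  ],
  hand=0.3,
  squeeze=20,
)

```text
time: 7.05
tool_pos: [475.2, 247.3, 55.7]
tool_rot: [-1.107, 2.938, 0.0]
force: [1.2, -2.5, 6.3]
finger_gap: 37.0
finger_force: 20.0
```

```bash
python3 -c "
from h import *
go(473.5,246.8,53,2.3)"
```

```text
t 7.05 shift [0.05 0.03 0.09] turn [-0.001  0.002 -0.009] yaw 2.291 j [-0.59  0.29  0.03  1.88 -0.01  0.96  1.73] F [ 1.2 -2.5  6.3] [-0.39 -0.2   0.04]
```

drive_tool(
  deltas=[
    [[0,0,0.005],[0,0,0.12]],
    [[0,0,0.01],[0,0,0.24]],
    [[0,0,0.015],[0,0,0.36]],
    [[0,0,0.02],[0,0,0.48]],
    [[0,0,0.02],[0,0,0.6]],
  ],
)

```text
time: 7.55
tool_pos: [475.8, 245.9, 55.1]
tool_rot: [-0.18, 3.134, -0.001]
force: [3.5, -7.1, 6.8]
finger_gap: 36.9
finger_force: 20.0
```

```bash
python3 -c "
from h import *
go(473.5,246.8,53,2.3)"
```

```text
t 7.55 shift [0.07 0.04 0.07] turn [-0.002  0.002 -0.615] yaw 1.685 j [-0.67  0.3   0.12  1.89 -0.04  0.96  1.15] F [ 3.5 -7.1  6.8] [-1.63 -0.77  0.06]
```

drive_tool(
  deltas=[
    [[0,0,0.005],[0,0,0.12]],
    [[0,0,0.01],[0,0,0.24]],
    [[0,0,0.015],[0,0,0.36]],
    [[0,0,0.02],[0,0,0.48]],
    [[0,0,0.02],[0,0,0.6]],
  ],
)

```text
time: 8.05
tool_pos: [475.6, 244.4, 54.4]
tool_rot: [0.756, 3.047, -0.003]
force: [1.4, -12.6, 11.9]
finger_gap: 36.7
finger_force: 20.0
```

```bash
python3 -c "
from h import *
go(473.5,246.8,53,2.3)"
```

```text
t 8.05 shift [0.1  0.04 0.05] turn [-3.000e-03  1.000e-03 -1.215e+00] yaw 1.085 j [-0.74  0.3   0.21  1.89 -0.07  0.96  0.58] F [  1.4 -12.6  11.9] [-2.84 -0.12  0.06]
```

drive_tool(
  deltas=[
    [[0,0,0.005],[0,0,0.12]],
    [[0,0,0.01],[0,0,0.24]],
    [[0,0,0.015],[0,0,0.36]],
    [[0,0,0.02],[0,0,0.48]],
    [[0,0,0.02],[0,0,0.6]],
  ],
)

```text
time: 8.55
tool_pos: [474.6, 243.4, 53.7]
tool_rot: [1.624, 2.688, -0.006]
force: [-6.0, -17.0, 17.8]
finger_gap: 37.0
finger_force: 20.0
```

```bash
python3 -c "
from h import *
go(473.5,246.8,53,2.3)"
```

```text
t 8.55 shift [0.12 0.02 0.02] turn [-0.005 -0.    -1.816] yaw 0.484 j [-0.82  0.3   0.3   1.9  -0.1   0.96  0.01] F [ -6.  -17.   17.8] [-3.8   1.21  0.06]
```

The tool sits about 2.5 mm off the nut axis, which a circle fit puts at about (473.3,245.6). I'll release, recentre and grip again.

drive_tool(
  deltas=[
    [[0,0,0],[0,0,0]],
    [[0,0,0],[0,0,0]],
    [[0,0,0],[0,0,0]],
    [[0,0,0],[0,0,0]],
    [[0,0,0],[0,0,0]],
  ],
  hand=0.55,
)

```text
time: 9.05
tool_pos: [474.1, 247.6, 52.7]
tool_rot: [-1.613, -2.696, -0.0]
force: [0.1, 0.4, -0.6]
finger_gap: 47.8
finger_force: 0.0
```

```bash
python3 -c "
from h import *
go(473.3,245.6,52,.46)"
```

```text
t 9.05 shift [-0.05 -0.05  0.02] turn [ 0.    -0.     0.033] yaw 0.493 j [-0.82  0.3   0.29  1.9  -0.11  0.95  0.01] F [ 0.1  0.4 -0.6] [-0.07  0.01 -0.03]
```

drive_tool(
  deltas=[
    [[-0.05,-0.05,0],[0,0,0]],
    [[-0.05,-0.05,0],[0,0,0]],
    [[-0.05,-0.05,0],[0,0,0]],
  ],
)

```text
time: 9.35
tool_pos: [473.5, 245.2, 52.7]
tool_rot: [-1.614, -2.695, -0.0]
force: [0.2, 0.3, -0.0]
finger_gap: 47.6
finger_force: 0.0
```

drive_tool(
  deltas=[
    [[0,0,0],[0,0,0]],
    [[0,0,0],[0,0,0]],
    [[0,0,0],[0,0,0]],
    [[0,0,0],[0,0,0]],
  ],
  hand=0.3,
  squeeze=20,
)

```text
time: 9.75
tool_pos: [473.3, 245.2, 52.8]
tool_rot: [-1.613, -2.695, 0.0]
force: [-2.5, -1.0, 2.1]
finger_gap: 37.0
finger_force: 20.0
```

drive_tool(
  deltas=[
    [[0,0,0.003],[0,0,0.1]],
    [[0,0,0.006],[0,0,0.2]],
    [[0,0,0.01],[0,0,0.3]],
  ],
)

```text
time: 10.05
tool_pos: [473.3, 245.2, 52.4]
tool_rot: [-2.003, -2.42, 0.001]
force: [-1.3, -0.3, 2.9]
finger_gap: 36.9
finger_force: 20.0
```

```bash
python3 -c "
from h import *
go(473.3,245.6,52,.46)"
```

```text
t 10.05 shift [0.01 0.   0.01] turn [-0.001 -0.    -0.272] yaw 0.188 j [-0.86  0.3   0.34  1.91 -0.12  0.95 -0.27] F [-1.3 -0.3  2.9] [-0.33  0.49  0.07]
```

drive_tool(
  deltas=[
    [[0,0,0.003],[0,0,0.1]],
    [[0,0,0.006],[0,0,0.2]],
    [[0,0,0.006],[0,0,0.2]],
  ],
)

```text
time: 10.35
tool_pos: [473.3, 245.2, 52.3]
tool_rot: [-2.232, -2.211, 0.001]
force: [-2.4, -0.9, 2.7]
finger_gap: 36.9
finger_force: 20.0
```

```bash
python3 -c "
from h import *
go(473.3,245.6,52,.46)"
```

```text
t 10.35 shift [ 0.01 -0.    0.01] turn [-0.    0.   -0.47] yaw -0.01 j [-0.89  0.31  0.38  1.91 -0.14  0.95 -0.46] F [-2.4 -0.9  2.7] [-0.34  0.57 -0.05]
```

drive_tool(
  deltas=[
    [[0,0,0.002],[0,0,0.07]],
    [[0,0,0.004],[0,0,0.14]],
    [[0,0,0.006],[0,0,0.2]],
  ],
)

```text
time: 10.65
tool_pos: [473.3, 245.2, 52.1]
tool_rot: [-2.439, -1.98, 0.001]
force: [-1.8, -2.5, 2.9]
finger_gap: 37.2
finger_force: 20.0
```

```bash
python3 -c "
from h import *
go(473.3,245.6,52,.46)"
```

```text
t 10.65 shift [ 0.01 -0.    0.  ] turn [-0.001  0.    -0.667] yaw -0.207 j [-0.92  0.31  0.41  1.91 -0.15  0.95 -0.65] F [-1.8 -2.5  2.9] [-0.32  0.6   0.08]
```

drive_tool(
  deltas=[
    [[0,0,0.002],[0,0,0.07]],
    [[0,0,0.004],[0,0,0.14]],
    [[0,0,0.006],[0,0,0.2]],
  ],
)

```text
time: 10.95
tool_pos: [473.3, 245.1, 51.9]
tool_rot: [-2.625, -1.726, 0.001]
force: [-2.8, -0.7, 3.7]
finger_gap: 37.0
finger_force: 20.0
```

```bash
python3 -c "
from h import *
go(473.3,245.6,52,.46)"
```

```text
t 10.95 shift [ 0.01 -0.01 -0.  ] turn [-0.     0.    -0.867] yaw -0.407 j [-0.95  0.31  0.44  1.91 -0.16  0.95 -0.84] F [-2.8 -0.7  3.7] [-0.39  0.68  0.19]
```

drive_tool(
  deltas=[
    [[0,0,0.001],[0,0,0.05]],
    [[0,0,0.002],[0,0,0.1]],
    [[0,0,0.002],[0,0,0.1]],
  ],
)

```text
time: 11.25
tool_pos: [473.4, 245.5, 51.9]
tool_rot: [-2.706, -1.596, -0.0]
force: [-2.2, 0.4, 3.0]
finger_gap: 36.8
finger_force: 20.0
```

```bash
python3 -c "
from h import *
go(473.3,245.6,52,.46)"
```

```text
t 11.25 shift [ 0.   -0.01 -0.  ] turn [ 0.    -0.    -0.965] yaw -0.505 j [-0.96  0.32  0.46  1.91 -0.17  0.95 -0.93] F [-2.2  0.4  3. ] [-0.15  0.52  0.42]
```

drive_tool(
  deltas=[
    [[0,0,0],[0,0,0.05]],
    [[0,0,0],[0,0,0.1]],
    [[0,0,0],[0,0,0.15]],
  ],
)

```text
time: 11.55
tool_pos: [473.5, 245.6, 51.9]
tool_rot: [-2.818, -1.388, -0.0]
force: [-2.6, -0.4, 2.7]
finger_gap: 37.0
finger_force: 20.0
```

```bash
python3 -c "
from h import *
go(473.3,245.6,52,.46)"
```

```text
t 11.55 shift [-0.   -0.01 -0.  ] turn [ 0.    -0.    -1.115] yaw -0.655 j [-0.98  0.32  0.48  1.91 -0.18  0.95 -1.07] F [-2.6 -0.4  2.7] [-0.06  0.48  0.54]
```

Torque climbs to 0.54 N m, so the nut is bottomed. I'll reverse a little to find the zero.

drive_tool(
  deltas=[
    [[0,0,0],[0,0,-0.05]],
    [[0,0,0],[0,0,-0.05]],
    [[0,0,0],[0,0,-0.05]],
  ],
)

```text
time: 11.85
tool_pos: [473.5, 245.6, 52.0]
tool_rot: [-2.783, -1.456, -0.001]
force: [-2.7, 0.6, 3.2]
finger_gap: 37.0
finger_force: 20.0
```

```bash
python3 -c "
from h import *
go(473.3,245.6,52,.46)"
```

```text
t 11.85 shift [-0.   -0.01 -0.  ] turn [ 0.000e+00 -1.000e-03 -1.067e+00] yaw -0.607 j [-0.97  0.32  0.47  1.91 -0.18  0.95 -1.03] F [-2.7  0.6  3.2] [0.19 0.54 0.08]
```

drive_tool(
  deltas=[
    [[0,0,0],[0,0,-0.05]],
    [[0,0,0],[0,0,-0.05]],
    [[0,0,0],[0,0,-0.05]],
  ],
)

```text
time: 12.15
tool_pos: [473.5, 245.6, 52.0]
tool_rot: [-2.748, -1.522, -0.001]
force: [-2.4, 2.3, 3.2]
finger_gap: 36.7
finger_force: 20.0
```

```bash
python3 -c "
from h import *
go(473.3,245.6,52,.46)"
```

```text
t 12.15 shift [-0.   -0.01 -0.  ] turn [ 0.000e+00 -1.000e-03 -1.019e+00] yaw -0.559 j [-0.97  0.32  0.47  1.91 -0.17  0.95 -0.98] F [-2.4  2.3  3.2] [0.27 0.68 0.06]
```

drive_tool(
  deltas=[
    [[0,0,-0.004],[0,0,-0.12]],
    [[0,0,-0.008],[0,0,-0.24]],
    [[0,0,-0.012],[0,0,-0.36]],
    [[0,0,-0.015],[0,0,-0.48]],
    [[0,0,-0.019],[0,0,-0.6]],
  ],
)

```text
time: 12.65
tool_pos: [473.3, 245.6, 52.5]
tool_rot: [-2.169, -2.271, -0.0]
force: [-3.9, 1.0, 3.6]
finger_gap: 36.8
finger_force: 20.0
```

drive_tool(
  deltas=[
    [[0,0,-0.004],[0,0,-0.12]],
    [[0,0,-0.008],[0,0,-0.24]],
    [[0,0,-0.012],[0,0,-0.36]],
    [[0,0,-0.015],[0,0,-0.48]],
    [[0,0,-0.019],[0,0,-0.6]],
  ],
)

```text
time: 13.15
tool_pos: [473.1, 245.5, 53.1]
tool_rot: [-1.401, -2.811, 0.0]
force: [-4.3, 1.1, 5.5]
finger_gap: 36.8
finger_force: 20.0
```

drive_tool(
  deltas=[
    [[0,0,-0.004],[0,0,-0.12]],
    [[0,0,-0.008],[0,0,-0.24]],
    [[0,0,-0.01],[0,0,-0.32]],
    [[0,0,-0.01],[0,0,-0.32]],
    [[0,0,-0.01],[0,0,-0.32]],
  ],
)

```text
time: 13.65
tool_pos: [473.0, 245.4, 53.3]
tool_rot: [-0.942, -2.996, 0.0]
force: [-5.3, 1.5, 6.4]
finger_gap: 37.0
finger_force: 20.0
```

Run:
```python
from h import *
go(473.3,245.6,52,.965)
a=shot('top');b=shot('side')
A=a['frame'][165:265,205:305];B=b['frame'][190:290,290:390]
cv2.imwrite('pics/c6.png',cv2.resize(np.hstack([A,B]),None,fx=4,fy=4,interpolation=cv2.INTER_CUBIC)[:,:,::-1])
s=arm.read_state();print(s['finger_force'],s['finger_gap'],s['tool_pos'])
```

```text
t 13.65 shift [-0.01  0.01  0.04] turn [-0.    -0.001 -0.004] yaw 0.961 j [-0.76  0.3   0.22  1.9  -0.08  0.95  0.46] F [-5.3  1.5  6.4] [0.13 1.15 0.06]
19.9991241004318 36.800250989467166 [473.02721675 245.49904089  53.37744908]
```

View pics/c6.png

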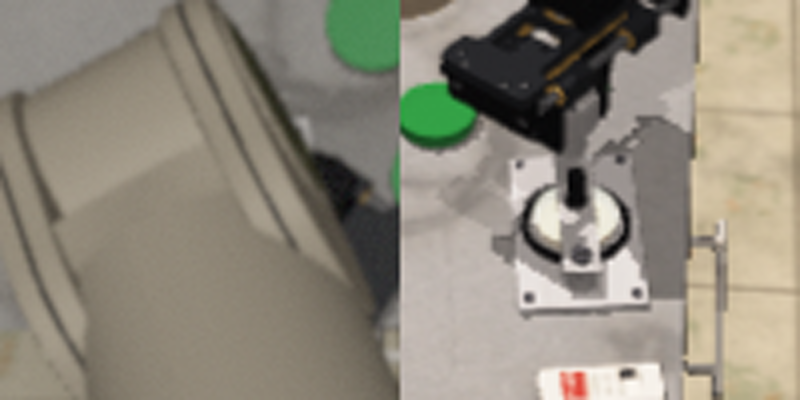

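The bar is shut, the dish is in its seat, and the nut is gripped at 20 N. The tool has turned back 1.57 rad from the stop and risen 1.4 mm, which matches the thread.

```bash
python3 -c "
from h import *
print(arm.sign_off())"
```

```text
the job is handed in; nothing more can be done
None
```

I handed the job in with the bar swung shut, the nut screwed down to its stop and backed off about 1.57 rad (a quarter turn), and the fingers still gripping it at 20 N; the hand-in gave no verdict back.

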